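# Feed a flange through the lane's gravity flap

## Task

Push the flange ring across the table into the open mouth of the feed lane and on under its hanging flap, until it lies home at the end stop or within a few millimetres of it, then draw the fingers out so that the flap swings shut behind it. Only push it lightly along the table with the fingertips: do not grip, lift or tip it, and do not ram it against the end stop. Leave the V-block, the locating pin and the bracket where they stand.

Things in the scene. Friction and masses are not known exactly. Their poses are not given: they have to be found in the camera images.
- flange: Grey turned flange ring lying flat on the table: a disc 60 mm across and 10 mm thick, with a boss 34 mm across on top (14 mm high in all) and a hole in the middle; about 90 g. Origin: centre of its underside, z up. It slides on the table when pushed at its rim (below 10 mm height).
- lane: Aluminium feed lane fixed to the table, open above, no floor. Origin: on the table, on the lane's centre line, below the flap's hinge. +y is the feeding direction, z up. Side rails 13 mm high, 80 mm apart inside, run from y = -56 to +96 mm. At y = 0 two ears outside the rails, 124 mm apart inside, rise to 71 mm and carry the hinge; with their knobs they are 144 mm wide overall.
- lane_mouth (a point): Middle of the lane's open mouth, on the table, at y = -82 mm of the lane; here the rails have flared out to about 110 mm apart. Same axes as the lane.
- lane_stop (a point): Middle of the end stop's face (a 22 mm high cross wall with a rubber pad), on the table, at y = +90 mm of the lane; a flange touching it has its centre at y = +60 mm. The flap can fall shut behind the flange only when the flange is nearly home: centre beyond about y = +50 mm. Same axes as the lane.
- flap (a joint): Swing of the 70 g steel gravity flap: 0 = hanging shut, up to 1.4 rad as it swings into the lane (+y); it cannot swing outward. It hangs on two stub pins, 60 mm above the table, and falls shut in under a second when let go. The sliding flange pushes it open by itself.
- flap_plate (a point): Middle of the flap's cross plate, which moves with the flap. Plate 76 mm wide, 3 mm thick; when shut it hangs 8 to 18 mm above the table at y = +3 mm of the lane, its top folded forward to y = +20 mm. Two thin arms, 112 mm apart inside, carry it; between them, above the plate, all is open, so upright fingers can follow the flange 30 mm past the hinge line.
- v_block: Ground steel V-block, 45 x 48 mm and 36 mm high, standing beside the flange on the table before the lane; not to be moved. Origin: centre of its underside.
- locating_pin: Upright steel locating pin on a collar, 21 mm across and 42 mm high; a bystander, not to be moved. Origin: centre of its underside.
- bracket: Small stamped L-bracket, 22 x 34 mm and 28 mm high; a bystander, not to be moved. Origin: centre of its underside.
Things that resemble listed ones, but are neither listed nor needed, are in the scene too. There is more than one size of the flange; the job needs the larger.

How it is judged (in metres and radians):
On the way, in this order (a step that is already met when the one before it is completed fails the run):
1. the flange stands in the lane's mouth, between the rails, with the flap still shut (y of flange in the frame of lane between -0.07 and -0.028 m and x of flange in the frame of lane between -0.022 and 0.022 m and value of joint flap below 0.06 rad), for 0.05 s.
2. the flap is pushed open with the flange passing under it (value of joint flap above 0.25 rad and y of flange in the frame of lane between -0.028 and 0.042 m), for 0.05 s.
At the end, for the whole second after the job is handed in: The flange lies flat and at rest between the rails past the flap and near the end stop (its centre 42 to 66 mm beyond the lane's origin along the feeding direction), the flap hangs shut (under 0.06 rad), and the V-block, pin and bracket are within 20 mm of where they stood (y of flange in the frame of lane between 0.042 and 0.066 m and x of flange in the frame of lane between -0.022 and 0.022 m and value of joint flap below 0.06 rad and height (world z) of flange below 0.005 m and angle between flange's own z axis and vertical below 0.1 rad and linear speed of flange below 0.01 m/s and distance of each of v_block, locating_pin, bracket from where it was at the start of the episode below 0.02 m); the robot touches nothing.
It fails at once if the flange is lifted off the table (over 12 mm) or tipped (over 0.35 rad) (height (world z) of flange above 0.012 m or angle between flange's own z axis and vertical above 0.35 rad).
It fails at once if the fingers grip or ram the flange (over 25 N) (contact force between the fingers and flange above 25 N).
It fails at once if the V-block is moved by more than 20 mm (distance of v_block from where it was at the start of the episode above 0.02 m).
It fails at once if the locating pin is moved by more than 20 mm (distance of locating_pin from where it was at the start of the episode above 0.02 m).
It fails at once if the L-bracket is moved by more than 20 mm (distance of bracket from where it was at the start of the episode above 0.02 m).
It also fails if it takes over 72 s, if anything falls off the work surface, if the arm or the gripper's body presses on something with over 40 N, if the wrist force passes 120 N, or if a joint passes its speed limit or range.

## Robot

A 6-joint arm with a two-finger parallel gripper is mounted at the origin on a cart in front of the work surface, level with it; the furniture and walls round the work are solid. World frame = base frame: x ahead of the robot, y to its left, z up, the work surface at z = 0. Lengths are in m, angles in degrees, forces in N, time in s.
With the tool pointing down it reaches from about 0.375 to 0.9 m from the base axis. Payload 3.1 kg.
Tool frame: the origin (TCP) lies at the centre of the arm's flange, where the gripper is bolted on; the fingertips stand 182 mm ahead of it and the grasp point (between the pads) lies 164 mm ahead of it; x points along the fingers, z is the direction in which the jaws open and shut, and the axes are right-handed (so a half turn about x gives the same grasp; the last joint's range is limited). The gripper opens to 87 mm and grips with 3 to 60 N. Pads are 19 mm wide; open, the fingers measure 117 mm over their backs; the gripper's body (75 mm by 190 mm) begins 51 mm behind the grasp point.
Start: joints at [-83.91, 30.224, 82.088, -0, 67.689, -10.227], TCP at [0.176, -0.6, 0.405] pointing down, gripper open.
Joint ranges: [-176.69, 176.69], [-43.24, 126.21], [12.49, 139.97], [-82, 262], [0, 151.66], [-163.58, 163.58]. Speed limits (degrees/s): [159.86, 159.86, 180, 180, 180, 180].

## Interface

Orientations are given as a 3x3 rotation matrix whose columns are the frame's x, y, z axes.
In Python, from rig import bot gives the robot as it stands.
- The arm moves only by the shell command python3 -m crank 'ROWS' [OPENING]. ROWS is JSON, a list of rows, each an object with "offset": the shift along the tool's x, y, z in m, a list of three; "spin": the turn about the tool's x in rad. A call has 1 to 12 rows; each row shifts and turns the commanded pose from where the row before left it, along the tool's axes as they then stand; what a row does not reach is not made up. A row lasts 1/10 s, in which the tool goes at most 50 mm and 8.59 degrees, less where a joint would pass 70% of its speed; a pose out of reach is approached as far as the arm can. A call is refused whole if a number of a shift passes 0.05 or a number of a turn 0.15, either way. A call with a gripper value outside its range is refused whole. OPENING is the finger opening in m, from 0 to 0.087, set as the call begins (- or left out, the last holds). The fingers move at their own pace and stop on an object; the grip force is fixed at half the most. Time passes only in rows, so rows that do not move let the fingers close. It gives the time, the measured TCP pose, the force and the opening at its end, in the units of the state.
- bot.read_state(): the state, without advancing time (a new reading comes with each control period).
- bot.capture(name): name is "side" or "top"; returns a dict with "pixels" (420x560x3 uint8, blue, green, red), "depth" (420x560 float32, m along the optical axis (not along the pixel's ray), 0 where there is no reading), "K" (3x3 intrinsics, pixels), "world_to_cam" (4x4, takes a point from world to camera coordinates). Camera axes: x right, y up, looking along -z (the intrinsics and any distortion apply to the point x, -y, -z); pixel columns grow to the right and rows downward; lengths in m; the calibration is good to about 2 mm. A picture is of the moment at which its call begins.
- bot.hand_in(): hands the job in, once; it reports no verdict.
Trained networks look in a picture, given as the dict that the camera call returned (one of the last four; its "shot" number tells which), for a name from the list of things; names that differ only in an ending like _2 or _b are one class to them, and where a whole thing is asked for, a point or a joint stands for the part that bears it (a point fixed in the world has none). Each returns a list of dicts, best first, with "p" (0 to 1); they miss things now and then, are a little off and sometimes report something else, mostly with a low value. They report only what shows in the picture. A call takes as long as a camera call. They do not tell look-alikes from the thing itself.
- bot.regions_of(label, picture): "region" (420x560 bool, what is visible of it) and "extent" ([centre column, centre row, width, height] in pixels, round what is visible of it).
The state is a dict: "time_s": time; "joint_positions": joint angles; "qvel": joint speeds; "tau": joint torques, N m; "position": TCP position; "tcp_rot": TCP orientation; "force": force on the tool from outside, world axes, zero at the start; "moment": the same for the moment, N m; "opening": opening from 0.0 (shut) to 1.0 (fully open).
Only numpy, scipy, OpenCV 4.12 (cv2) and the standard library are available. Lean on these libraries where they do the work, as an engineer would, in place of code of your own. Each camera call takes 0.05 s, during which the arm holds its last target.

## Working session

There is one attempt and no reset: what is moved stays moved. The work goes in short steps, Python scripts to look and compute and a shell command to move; the robot and the scene stay as the last step left them, time stands still between calls to the robot, and variables do not carry over. Pictures are saved under pics/ and viewed, and the job is handed in when it is done.

```bash
ls; mkdir -p pics; cat > h.py <<'E'
import numpy as np, cv2
from rig import bot
def pts(c):
    K=c["K"];d=c["depth"];H,W=d.shape
    u,v=np.meshgrid(np.arange(W),np.arange(H))
    x=(u-K[0,2])/K[0,0]*d; y=(v-K[1,2])/K[1,1]*d
    P=np.stack([x,-y,-d,np.ones_like(d)],-1)
    return (P@np.linalg.inv(c["world_to_cam"]).T)[...,:3]
def proj(c,p):
    q=c["world_to_cam"]@np.append(p,1); q=np.array([q[0],-q[1],-q[2]]); q=c["K"]@q; return q[:2]/q[2]
E
python3 - <<'E'
from h import *
s=bot.read_state();print({k:np.round(v,3).tolist() for k,v in s.items()})
for n in("top","side"):
    c=bot.capture(n);cv2.imwrite(f"pics/{n}0.png",c["pixels"]);P=pts(c)
    print(n,[k for k in c], np.linalg.inv(c["world_to_cam"])[:3,3])
    for l in("flange","lane","flap_plate","v_block","locating_pin","bracket"):
        for r in bot.regions_of(l,c):
            m=r["region"]&(c["depth"]>0);q=P[m]
            print(l,round(r["p"],2),np.round(r["extent"]),np.round(np.median(q,0),3),np.round(np.percentile(q,2,0),3),np.round(np.percentile(q,98,0),3))
E
```

```text
pics
{'time_s': 0.0, 'joint_positions': [-83.908, 30.278, 82.157, -0.001, 67.689, -10.226], 'qvel': [0.111, -0.072, -0.053, -0.022, 0.15, -0.043], 'tau': [-0.001, -44.004, -17.659, 0.063, 0.058, -0.0], 'position': [0.176, -0.599, 0.404], 'tcp_rot': [[-0.0, 0.96, 0.281], [0.002, 0.281, -0.96], [-1.0, 0.0, -0.002]], 'force': [0.335, -0.33, -0.374], 'moment': [0.002, -0.029, 0.019], 'opening': 1.0}
top ['pixels', 'depth', 'K', 'world_to_cam', 'shot'] [ 0.4699992  -0.08846905  1.32624942]
flange 0.94 [321. 186.  28.  21.] [ 0.586 -0.173  0.009] [ 0.56  -0.199  0.003] [ 0.613 -0.145  0.018]
flange 0.46 [411. 184.  22.  17.] [ 0.582 -0.4    0.006] [ 0.564 -0.419 -0.002] [ 0.6   -0.381  0.012]
lane 0.74 [187. 215.  71.  63.] [0.522 0.149 0.016] [ 0.456  0.078 -0.   ] [0.588 0.236 0.068]
flap_plate 0.79 [189. 216.  10.  50.] [0.524 0.149 0.018] [0.463 0.138 0.001] [0.58  0.161 0.065]
v_block 0.74 [323. 238.  23.  23.] [ 0.462 -0.18   0.031] [ 0.439 -0.205  0.015] [ 0.487 -0.153  0.04 ]
locating_pin 0.43 [369. 202.   4.   7.] [ 0.547 -0.293  0.015] [ 0.539 -0.306 -0.001] [ 0.559 -0.286  0.045
[... 314 characters left out ...]
284. 266.  22.  19.] [ 0.588 -0.184  0.008] [ 0.559 -0.207 -0.   ] [ 0.614 -0.152  0.015]
lane 0.82 [298. 183.  55.  50.] [0.509 0.141 0.014] [ 0.455  0.064 -0.001] [0.589 0.234 0.066]
flap_plate 0.71 [300. 171.  44.  18.] [0.519 0.141 0.017] [0.464 0.13  0.008] [0.58  0.158 0.059]
flap_plate 0.26 [298. 179.  56.  47.] [0.51  0.142 0.014] [ 0.457  0.063 -0.002] [0.589 0.235 0.065]
v_block 0.81 [237. 249.  13.  25.] [ 0.465 -0.193  0.024] [ 0.438 -0.213 -0.003] [ 0.49  -0.139  0.038]
locating_pin 0.55 [250. 291.  11.  18.] [ 0.55  -0.304  0.017] [ 0.535 -0.311 -0.001] [ 0.557 -0.271  0.042]
bracket 0.62 [284. 317.  12.  21.] [ 0.638 -0.332  0.004] [ 0.626 -0.345 -0.001] [ 0.66  -0.319  0.028]
```

```bash
python3 - <<'E'
import cv2
a=cv2.imread("pics/top0.png");b=cv2.imread("pics/side0.png")
cv2.imwrite("pics/top0z.png",cv2.resize(a[120:300,120:440],(800,450),interpolation=2))
cv2.imwrite("pics/side0z.png",cv2.resize(b[120:390,180:420],(530,597),interpolation=2))
E
```

```text
(no output)
```

View pics/top0z.png

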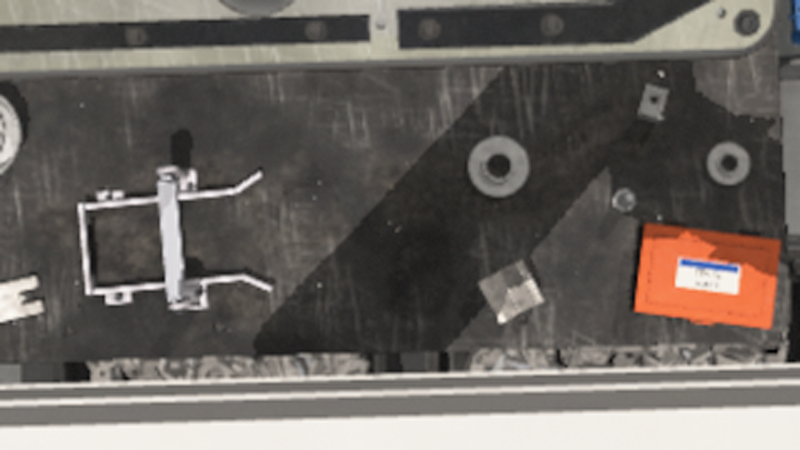

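View pics/side0z.png

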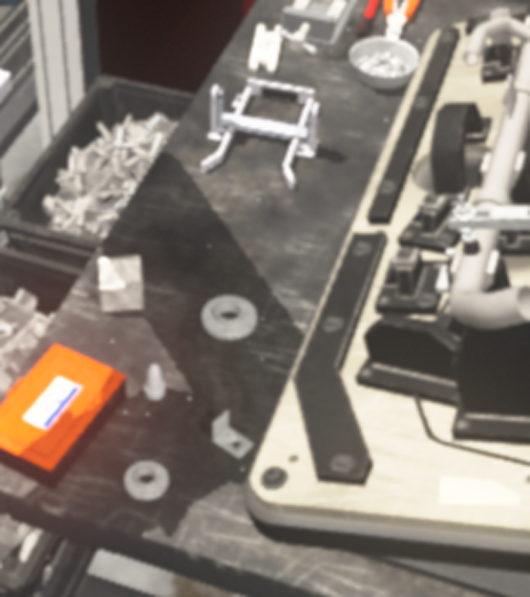

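View pics/top0.png

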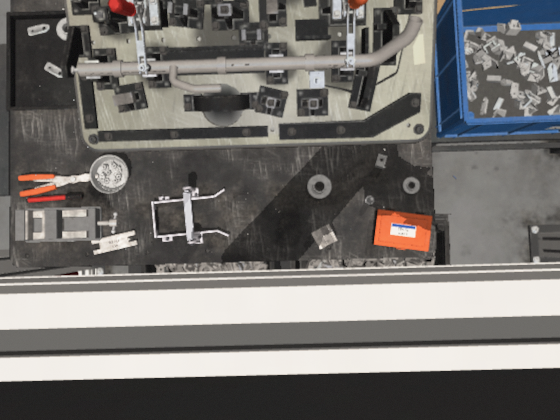

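The top view shows the large flange at about (319,186) px and the lane with its mouth facing right (world −y), at about (187,215) px. The V-block is below the flange at (323,238). The small look-alike flange is at (411,184). Next I'll fit the lane pose.

```bash
cat > fit.py <<'E'
from h import *
from scipy.optimize import least_squares
SEG=[]
for s in(1,-1):
    SEG+=[((s*.0415,-.056),(s*.0415,.096)),((s*.0415,-.056),(s*.056,-.082))]
SEG+=[((-.0415,.0925),(.0415,.0925))]
def dist(p):
    D=[]
    for a,b in SEG:
        a=np.array(a);b=np.array(b);d=b-a
        t=np.clip((p-a)@d/(d@d),0,1)
        D.append(np.linalg.norm(p-a-t[:,None]*d,axis=1))
    return np.min(D,0)
def fit(Q,x0):
    def f(x):
        c,s=np.cos(x[2]),np.sin(x[2]);R=np.array([[c,-s],[s,c]])
        return dist((Q-x[:2])@R)
    return least_squares(f,x0,loss="soft_l1",f_scale=.003,x_scale=[.01,.01,.1])
E
python3 - <<'E'
from fit import *
for n in("top","side"):
    c=bot.capture(n);P=pts(c);g=c["pixels"].mean(-1)
    r=bot.regions_of("lane",c)[0]
    k=cv2.dilate(r["region"].astype(np.uint8),np.ones((3,3)))>0
    m=k&(P[...,2]>.008)&(P[...,2]<.026)&(P[...,0]>.4)&(c["depth"]>0)&(g>110)
    # drop plate/ears region
    Q=P[m][:,:2];Q=Q[(abs(Q[:,1]-.149)>.025)]
    for y0 in(.02,.05,-.02):
        o=fit(Q,[.52,.149,y0]);print(n,len(Q),np.round(o.x,4),np.degrees(o.x[2]).round(2),o.cost,np.median(dist((Q-o.x[:2])@np.array([[np.cos(o.x[2]),-np.sin(o.x[2])],[np.sin(o.x[2]),np.cos(o.x[2])]]))))
    r=bot.regions_of("flange",c)
    for q in r:
        mm=q["region"]&(P[...,2]>.004)
        print(q["p"],cv2.minEnclosingCircle(P[mm][:,:2].astype(np.float32)),P[mm].mean(0))
    x=o.x;im=cv2.resize(c["pixels"],None,fx=3,fy=3,interpolation=2)
    R=np.array([[np.cos(x[2]),-np.sin(x[2])],[np.sin(x[2]),np.cos(x[2])]])
    for a,b in SEG:
        u=[tuple(int(t) for t in 3*proj(c,np.append(R@np.array(e)+x[:2],.013))+1) for e in(a,b)]
        cv2.line(im,*u,(0,0,255),1)
    u=3*proj(c,np.append(x[:2],.013));y0,x0=int(u[1])-170,int(u[0])-200
    cv2.imwrite(f"pics/fit_{n}.png",im[y0:y0+340,x0:x0+400])
E
```

```text
top 253 [0.5218 0.1419 0.0747] 4.28 0.0006803600165117245 0.0013792322839810134
top 253 [0.5218 0.1419 0.0747] 4.28 0.0006803600165116824 0.0013792319982591505
top 253 [0.5218 0.1419 0.0747] 4.28 0.0006803600165118572 0.0013792326186793658
0.73 ((0.5393284559249878, -0.14033886790275574), 0.08668536692857742) [ 0.58489976 -0.17239758  0.02024645]
0.55 ((0.548880398273468, -0.29561546444892883), 0.01074754074215889) [ 0.54779379 -0.29372251  0.02320928]
0.51 ((0.5300552248954773, -0.2537660598754883), 0.17596878111362457) [ 0.58056174 -0.39515701  0.02460894]
side 212 [0.5214 0.1375 0.0725] 4.16 0.001135824155503074 0.001692032494669534
side 212 [0.5214 0.1375 0.0725] 4.16 0.0011358241555095032 0.001692031182775798
side 212 [0.5214 0.1375 0.0725] 4.16 0.0011358241554996324 0.0016920336993796262
0.74 ((0.7181107997894287, -0.5867685079574585), 0.45821717381477356) [ 0.58697959 -0.18305224  0.01146551]
0.74 ((0.7212964296340942, -0.7039682865142822), 0.3476174473762512) [ 0.58656207 -0.41432873  0.017241  ]
```

View pics/fit_top.png

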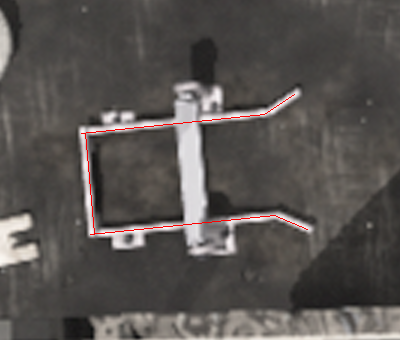

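View pics/fit_side.png

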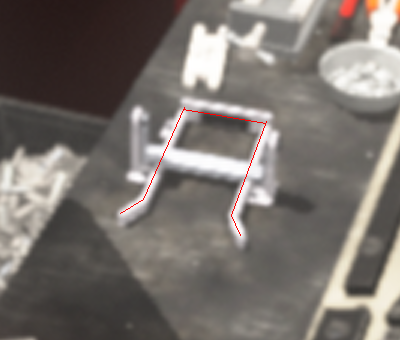

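```bash
cat >> h.py <<'E'
def ray(c,uv,z):
    uv=np.atleast_2d(uv).astype(float);K=c["K"]
    d=np.stack([(uv[:,0]-K[0,2])/K[0,0],-(uv[:,1]-K[1,2])/K[1,1],-np.ones(len(uv))],1)
    T=np.linalg.inv(c["world_to_cam"]);d=d@T[:3,:3].T;o=T[:3,3]
    return (o+d*((z-o[2])/d[:,2])[:,None])[:,:2]
def circ(c,r,z=.006):
    cs,_=cv2.findContours(r["region"].astype(np.uint8),cv2.RETR_EXTERNAL,cv2.CHAIN_APPROX_NONE)
    k=max(cs,key=len)[:,0,:]; w=ray(c,k,z).astype(np.float32)
    e=cv2.fitEllipse(w); return np.array(e[0]),e[1]
E
python3 - <<'E'
from fit import *
for n in("top","side"):
    c=bot.capture(n);g=c["pixels"].mean(-1)
    print(c["K"].round(1).tolist())
    r=bot.regions_of("lane",c)[0]
    k=cv2.dilate(r["region"].astype(np.uint8),np.ones((3,3)))>0
    v,u=np.nonzero(k&(g>150))
    Q=ray(c,np.c_[u,v],.013)
    x=np.array([.522,.141,.074])
    for _ in range(4):
        R=np.array([[np.cos(x[2]),-np.sin(x[2])],[np.sin(x[2]),np.cos(x[2])]])
        L=(Q-x[:2])@R
        # stop top sits at 22mm, ignore plate band & outside
        q=Q[(abs(L[:,1]-.012)>.03)&(dist(L)<.008)&(L[:,1]<.087)]
        # y from flare tips
        x=fit(q,x).x
    print(n,len(q),x.round(4))
    v,u=np.nonzero(k&(g>150));S=(ray(c,np.c_[u,v],.022)-x[:2])@R
    S=S[(abs(S[:,0])<.03)&(S[:,1]>.07)];print("stop y",S[:,1].mean(),np.percentile(S[:,1],[5,95]))
    for q in bot.regions_of("flange",c): print(q["p"],circ(c,q,.008 if n=="top" else .006))
E
```

```text
[[534.4, 0.0, 276.9], [0.0, 534.4, 202.1], [0.0, 0.0, 1.0]]
top 222 [0.5229 0.1404 0.072 ]
stop y 0.09405382201760086 [0.09143655 0.09676376]
0.78 (array([ 0.58254755, -0.39943078]), (0.038664210587739944, 0.040535248816013336))
0.75 (array([ 0.58687669, -0.17309861]), (0.05738813057541847, 0.06262534856796265))
0.43 (array([ 0.46092427, -0.182005  ]), (0.05199451744556427, 0.057422518730163574))
0.18 (array([0.52359092, 0.14108819]), (0.05216487869620323, 0.1500084549188614))
[[536.9, 0.0, 281.9], [0.0, 536.9, 217.2], [0.0, 0.0, 1.0]]
side 216 [0.5228 0.1307 0.0795]
stop y 0.09929920157835896 [0.08681338 0.107615  ]
0.69 (array([ 0.58599776, -0.17773257]), (0.058720607310533524, 0.06230277940630913))
0.65 (array([ 0.58175063, -0.40584412]), (0.03806426003575325, 0.041081350296735764))
```

```bash
python3 - <<'E'
from h import *
A=[]
for n in("top","side"):
    c=bot.capture(n);P=pts(c)[c["depth"]>0];A.append(P)
P=np.concatenate(A)
for x in np.arange(.36,.86,.04):
    print(round(x,2),[ (lambda q:round(float(np.percentile(q,97)),2) if len(q) else None)(P[(abs(P[:,0]-x)<.02)&(abs(P[:,1]-y)<.03)][:,2]) for y in np.arange(-.6,.31,.06)])
E
```

```text
0.36 [None, -0.07, -0.07, -0.06, -0.05, -0.04, -0.04, -0.07, -0.06, -0.06, -0.05, -0.04, -0.04, -0.05, -0.07, -0.07]
0.4 [None, -0.07, -0.02, 0.0, 0.0, 0.0, 0.0, 1.16, 1.16, 1.16, 1.15, 1.1, 0.0, 0.0, 0.0, 0.0]
0.44 [None, -0.07, 0.0, 0.04, 0.04, 0.04, 1.07, 1.11, 1.11, 1.11, 1.11, 1.1, 0.07, 0.01, 0.01, 0.01]
0.48 [None, -0.07, 0.0, 0.04, 0.04, 0.04, 0.01, 0.04, 0.0, 0.0, 0.01, 0.01, 0.06, 0.02, 0.02, 0.04]
0.52 [None, -0.14, 0.0, 0.04, 0.04, 0.04, 0.01, 0.0, 0.01, 0.0, 0.01, 0.0, 0.02, 0.02, 0.02, 0.04]
0.56 [None, None, 0.0, 0.01, 0.01, 0.04, 0.01, 0.01, 0.01, 0.01, 0.01, 0.01, 0.04, 0.02, 0.02, 0.01]
0.6 [None, None, 0.0, 0.01, 0.01, 0.0, 0.0, 0.01, 0.01, 0.0, 0.01, 0.01, 0.07, 0.01, 0.01, 0.03]
0.64 [None, None, 0.0, 0.0, 0.01, 0.02, 0.01, 0.0, 0.01, 0.0, 0.0, 0.01, 0.01, 0.01, 0.01, 0.03]
0.68 [None, None, 0.0, 0.07, 0.07, 0.08, 0.09, 0.08, 0.09, 0.08, 0.07, 0.07, 0.07, 0.07, 0.07, 0.07]
0.72 [None, None, 0.0, 0.08, 0.1, 0.1, 0.1, 0.1, 0.1, 0.09, 0.1, 0.09, 0.09, 0.1, 0.09, 0.1]
0.76 [-0.07, -0.06, 0.0, 0.11, 0.11, 0.17, 0.16, 0.15, 0.14, 0.14, 0.16, 0.26, 0.26, 0.1, 0.17, 0.17]
0.8 [-0.07, -0.06, 0.0, 0.11, 0.11, 0.18, 0.28, 0.23, 0.23, 0.22, 0.26, 0.23, 0.25, 0.28, 0.23, 0.23]
0.84 [-0.07, -0.06, 0.0, 0.12, 0.3, 0.28, 0.43, 0.23, 0.23, 0.23, 0.24, 0.23, 0.24, 0.29, 0.24, 0.23]
```

```bash
python3 - <<'E'
from h import *
for n in("top","side"):
    c=bot.capture(n);P=pts(c)[c["depth"]>0]
    for y in (-.3,-.22,-.16,-.1,-.04,.02,.1):
        print(n,y,[ (lambda q:round(float(np.median(q)),3) if len(q) else None)(P[(abs(P[:,0]-x)<.003)&(abs(P[:,1]-y)<.03)][:,2]) for x in np.arange(.636,.73,.006)])
print(np.arange(.636,.73,.006).round(3))
E
```

```text
top -0.3 [0.0, 0.001, 0.001, 0.001, 0.0, 0.001, 0.001, 0.001, 0.047, 0.067, 0.079, 0.085, 0.087, 0.089, 0.09, 0.093]
top -0.22 [0.0, 0.0, 0.001, 0.0, -0.0, 0.001, 0.0, 0.003, 0.047, 0.067, 0.083, 0.085, 0.088, 0.09, 0.091, 0.093]
top -0.16 [0.001, 0.0, 0.001, 0.001, -0.0, 0.0, 0.0, 0.002, 0.048, 0.067, 0.082, 0.085, 0.087, 0.089, 0.091, 0.093]
top -0.1 [0.001, 0.001, 0.001, 0.001, 0.001, 0.0, 0.001, 0.002, 0.049, 0.068, 0.082, 0.085, 0.088, 0.09, 0.091, 0.092]
top -0.04 [0.001, 0.001, 0.0, 0.0, 0.001, 0.001, 0.001, 0.001, 0.049, 0.067, 0.07, 0.076, 0.088, 0.09, 0.091, 0.081]
top 0.02 [0.001, 0.001, 0.001, 0.001, 0.001, 0.001, 0.001, 0.001, 0.047, 0.066, 0.07, 0.085, 0.089, 0.091, 0.092, 0.084]
top 0.1 [0.001, -0.0, 0.002, -0.0, 0.001, 0.001, 0.0, 0.002, 0.047, 0.066, 0.07, 0.083, 0.087, 0.09, 0.093, 0.084]
side -0.3 [0.001, 0.0, 0.0, 0.0, -0.0, -0.0, 0.001, 0.048, 0.053, 0.068, 0.081, 0.084, 0.086, 0.088, 0.091, 0.092]
side -0.22 [-0.0, -0.001, 0.0, -0.001, -0.001, 0.0, 0.001, 0.047, 0.052, 0.08, 0.083, 0.085, 0.087, 0.089, 0.091, 0.092]
side -0.16 [-0.0, -0.0, 0.0, -0.0, -0.001, -0.0, 0.0, 0.048, 0.064, 0.08, 0.083, 0.084, 0.087, 0.088, 0.09, 0.092]
side -0.1 [-0.001, -0.001, -0.002, -0.001, -0.001, -0.001, -0.756, -0.757, 0.049, 0.066, 0.082, 0.084, 0.087, 0.088, 0.089, 0.091]
side -0.04 [-0.001, -0.001, -0.001, -0.002, -0.001, -0.001, -0.756, 0.045, 0.051, 0.066, 0.069, 0.084, 0.087, 0.088, 0.09, 0.08]
side 0.02 [-0.0, -0.0, 0.0, -0.001, 0.0, -0.0, -0.001, 0.047, 0.064, 0.068, 0.07, 0.086, 0.088, 0.09, 0.092, 0.082]
side 0.1 [-0.0, 0.001, -0.0, 0.0, -0.0, -0.0, 0.001, 0.048, 0.065, 0.067, 0.069, 0.086, 0.087, 0.09, 0.091, 0.083]
[0.636 0.642 0.648 0.654 0.66  0.666 0.672 0.678 0.684 0.69  0.696 0.702
 0.708 0.714 0.72  0.726]
```

```bash
python3 -m crank '[{"offset":[0,0,0],"spin":-0.143},{"offset":[0,0,0],"spin":-0.143},{"offset":[0,0,0],"spin":-0.143},{"offset":[0,0,0],"spin":-0.143},{"offset":[0,0,0],"spin":-0.143},{"offset":[0,0,0],"spin":-0.143},{"offset":[0,0,0],"spin":-0.143},{"offset":[0,0,0],"spin":-0.143},{"offset":[0,0,0],"spin":-0.143},{"offset":[0,0,0],"spin":0},{"offset":[0,0,0],"spin":0}]' 0.034; python3 -c "
from h import *
s=bot.read_state();print(s['tcp_rot'].round(3) if hasattr(s['tcp_rot'],'round') else s['tcp_rot'],s['joint_positions'])"
```

```text
time_s: 2.6
position: [0.1756, -0.5998, 0.4047]
tcp_rot: [[0.0, 0.002, 1.0], [0.0, 1.0, -0.002], [-1.0, 0.0, 0.0]]
force: [0.2, 0.0, -0.4]
opening: 0.396
[[ 0.     0.002  1.   ]
 [ 0.     1.    -0.002]
 [-1.     0.     0.   ]] [-8.39114524e+01  3.02238360e+01  8.20875502e+01  2.42730736e-03
  6.76906413e+01 -8.37951417e+01]
```

```bash
python3 -m crank '[{"offset":[0,0.031,0.034],"spin":0},{"offset":[0,0.031,0.034],"spin":0},{"offset":[0,0.031,0.034],"spin":0},{"offset":[0,0.031,0.034],"spin":0},{"offset":[0,0.031,0.034],"spin":0},{"offset":[0,0.031,0.034],"spin":0},{"offset":[0,0.031,0.034],"spin":0},{"offset":[0,0.031,0.034],"spin":0},{"offset":[0,0.031,0.034],"spin":0},{"offset":[0,0.031,0.034],"spin":0},{"offset":[0,0.031,0.034],"spin":0},{"offset":[0,0,0],"spin":0}]'
```

```text
time_s: 3.8
position: [0.5526, -0.2543, 0.4049]
tcp_rot: [[0.003, -0.005, 1.0], [0.001, 1.0, 0.005], [-1.0, 0.001, 0.003]]
force: [-0.3, -0.4, -0.4]
opening: 0.388
```

```bash
python3 -m crank '[{"offset":[0,0.028,0.036],"spin":0},{"offset":[0.04,0,0],"spin":0},{"offset":[0.04,0,0],"spin":0},{"offset":[0.04,0,0],"spin":0},{"offset":[0.03,0,0],"spin":0},{"offset":[0.02,0,0],"spin":0},{"offset":[0,0,0],"spin":0},{"offset":[0,0,0],"spin":0}]'; python3 - <<'E'
from h import *
for n in("top","side"):
    c=bot.capture(n);cv2.imwrite(f"pics/{n}1.png",c["pixels"][100:380,180:440] if n=="side" else c["pixels"][100:300,120:460])
    print(n,[(q["p"],circ(c,q,.008 if n=="top" else .006)) for q in bot.regions_of("flange",c)])
E
```

```text
time_s: 4.6
position: [0.5852, -0.231, 0.2349]
tcp_rot: [[-0.0, 0.001, 1.0], [-0.0, 1.0, -0.001], [-1.0, -0.0, -0.0]]
force: [-0.4, -0.0, 0.0]
opening: 0.392
top [(0.72, (array([ 0.58253372, -0.39861569]), (0.04026096686720848, 0.04410844296216965))), (0.44, (array([ 0.5952329 , -0.15938239]), (0.022759173065423965, 0.05338098108768463)))]
side [(0.81, (array([ 0.5861389 , -0.18096603]), (0.053619109094142914, 0.05915963649749756))), (0.76, (array([ 0.58191484, -0.40495729]), (0.04059351608157158, 0.04341252148151398)))]
```

View pics/side1.png

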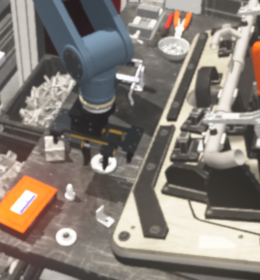

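View pics/top1.png

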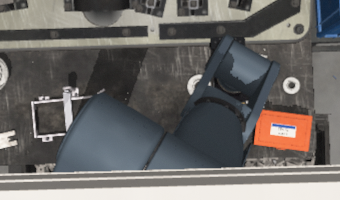

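```bash
python3 -m crank '[{"offset":[0.02,0,0.002],"spin":0},{"offset":[0.02,0,0],"spin":0},{"offset":[0.007,0,0],"spin":0},{"offset":[0,0,0],"spin":0},{"offset":[0,0,0],"spin":0}]'; python3 - <<'E'
from h import *
c=bot.capture("side");cv2.imwrite("pics/s2.png",cv2.resize(c["pixels"][180:360,180:380],(640,576),interpolation=2))
E
```

```text
time_s: 5.3
position: [0.5876, -0.2306, 0.1887]
tcp_rot: [[0.001, -0.001, 1.0], [-0.001, 1.0, 0.001], [-1.0, -0.001, 0.001]]
force: [0.8, -0.3, -0.4]
opening: 0.391
```

View pics/s2.png

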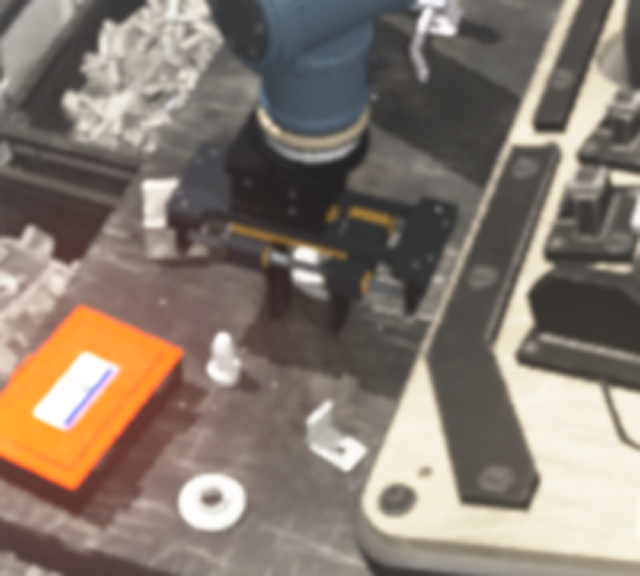

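```bash
python3 -m crank '[{"offset":[0,0.005,0],"spin":0},{"offset":[0,0.005,0],"spin":0},{"offset":[0,0.005,0],"spin":0},{"offset":[0,0.005,0],"spin":0},{"offset":[0,0.005,-0.001],"spin":0},{"offset":[0,0.005,-0.001],"spin":0},{"offset":[0,0.006,-0.0015],"spin":0},{"offset":[0,0.006,-0.0015],"spin":0},{"offset":[0,0.006,-0.0015],"spin":0},{"offset":[0,0,0],"spin":0}]'; python3 - <<'E'
from h import *
for n in("side","top"):
    c=bot.capture(n)
    print(n,[(q["p"],circ(c,q,.008 if n=="top" else .006)) for q in bot.regions_of("flange",c)])
    cv2.imwrite(f"pics/{n}3.png",cv2.resize(c["pixels"][160:340,200:360] if n=="side" else c["pixels"][120:280,140:400],None,fx=3,fy=3,interpolation=2))
E
```

```text
time_s: 6.35
position: [0.5804, -0.1813, 0.1877]
tcp_rot: [[-0.001, -0.002, 1.0], [0.001, 1.0, 0.002], [-1.0, 0.001, -0.001]]
force: [1.5, -0.1, -0.0]
opening: 0.392
side [(0.79, (array([ 0.58231384, -0.40585101]), (0.04031524807214737, 0.04183623567223549))), (0.6, (array([ 0.5712086 , -0.16148305]), (0.0234853383153677, 0.0496661402285099)))]
top [(0.48, (array([ 0.58193403, -0.39886433]), (0.0390782430768013, 0.03972706198692322)))]
```

View pics/side3.png

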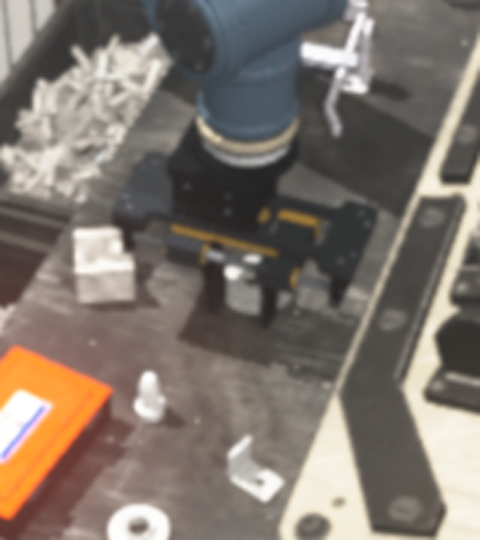

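View pics/top3.png

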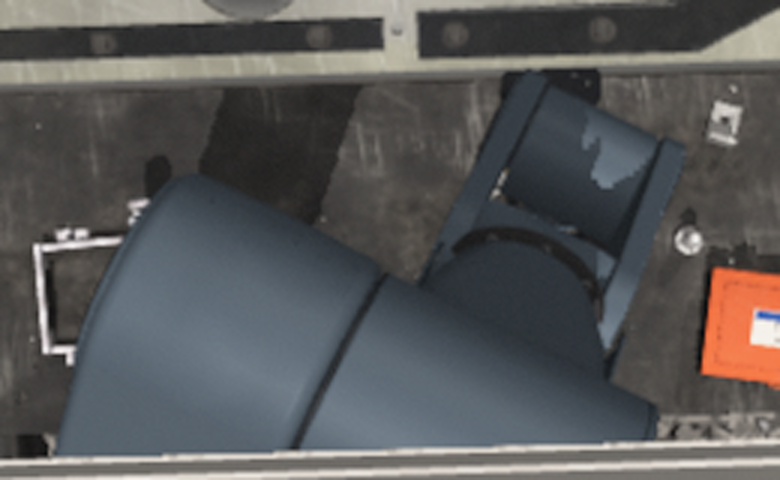

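```bash
python3 -m crank '[{"offset":[0,0.005,-0.0013],"spin":0},{"offset":[0,0.008,-0.002],"spin":0},{"offset":[0,0.01,-0.0025],"spin":0},{"offset":[0,0.01,-0.0025],"spin":0},{"offset":[0,0.01,-0.0025],"spin":0},{"offset":[0,0.01,-0.0025],"spin":0},{"offset":[0,0.01,-0.0025],"spin":0},{"offset":[0,0.01,-0.0025],"spin":0},{"offset":[0,0.01,-0.0025],"spin":0},{"offset":[0,0.008,-0.002],"spin":0},{"offset":[0,0.004,-0.001],"spin":0},{"offset":[0,0,0],"spin":0}]'; python3 - <<'E'
from h import *
for n in("side","top"):
    c=bot.capture(n)
    print(n,[(q["p"],circ(c,q,.008 if n=="top" else .006)) for q in bot.regions_of("flange",c)])
    cv2.imwrite(f"pics/{n}4.png",cv2.resize(c["pixels"][140:300,200:380] if n=="side" else c["pixels"][120:280,140:400],None,fx=3,fy=3,interpolation=2))
E
```

```text
time_s: 7.75
position: [0.5566, -0.0867, 0.1877]
tcp_rot: [[-0.001, -0.002, 1.0], [0.0, 1.0, 0.002], [-1.0, 0.0, -0.001]]
force: [-0.1, 0.3, -0.4]
opening: 0.389
side [(0.83, (array([ 0.582506  , -0.40578088]), (0.04096699506044388, 0.04197106510400772))), (0.64, (array([ 0.54768562, -0.06516769]), (0.02561342902481556, 0.056937623769044876)))]
top []
```

View pics/side4.png

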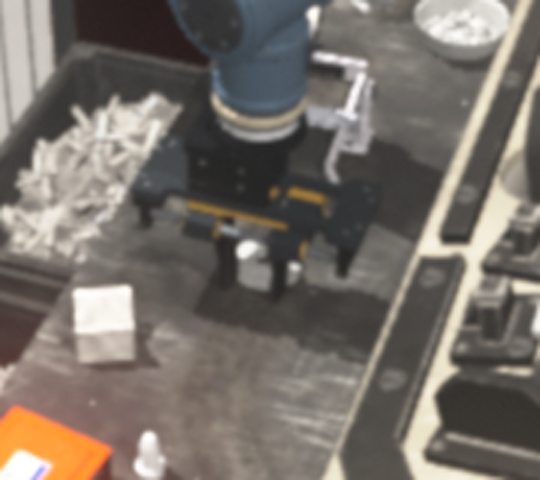

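```bash
python3 -m crank '[{"offset":[0,0.005,0],"spin":-0.025},{"offset":[0,0.006,0],"spin":-0.025},{"offset":[0,0.008,-0.0015],"spin":-0.024},{"offset":[0,0.01,-0.002],"spin":0},{"offset":[0,0.01,-0.002],"spin":0},{"offset":[0,0.01,-0.002],"spin":0},{"offset":[0,0.01,-0.002],"spin":0},{"offset":[0,0.01,-0.002],"spin":0},{"offset":[0,0.01,-0.002],"spin":0},{"offset":[0,0.01,-0.002],"spin":0},{"offset":[0,0.006,-0.001],"spin":0},{"offset":[0,0,0],"spin":0}]'; cat > look.py <<'E'
import sys
from h import *
tag=sys.argv[1]
s=bot.read_state();p=np.array(s["position"])[:2]
O=np.array([.5228,.142]);a=.074;n=np.array([np.cos(a),np.sin(a)]);u=np.array([-n[1],n[0]])
L=lambda q:(round(float((q-O)@n),4),round(float((q-O)@u),4))
print("tcp lane",L(p),"force",np.round(s["force"],1))
for nm in("side","top"):
    c=bot.capture(nm)
    for q in bot.regions_of("flange",c):
        w,sz=circ(c,q,.008); print(nm,round(q["p"],2),w.round(4),np.round(sz,3),"lane",L(w))
    P=pts(c)
    for q in bot.regions_of("flap_plate",c)[:1]:
        w=np.median(P[q["region"]&(c["depth"]>0)],0);print(nm,"flap",round(q["p"],2),w.round(3),L(w[:2]))
    g=c["pixels"][110:270,210:390] if nm=="side" else c["pixels"][130:290,110:330]
    cv2.imwrite(f"pics/{nm}_{tag}.png",cv2.resize(g,None,fx=3.5,fy=3.5,interpolation=2))
E
python3 look.py 5
```

```text
time_s: 9.15
position: [0.5337, 0.0072, 0.1877]
tcp_rot: [[-0.001, -0.076, 0.997], [0.0, 0.997, 0.076], [-1.0, 0.0, -0.001]]
force: [0.0, -0.1, -1.0]
opening: 0.39
tcp lane (0.0009, -0.1353) force [ 0.  -0.1 -1. ]
side 0.81 [ 0.5838 -0.4076] [0.041 0.042] lane (0.0202, -0.5526)
top 0.62 [0.5487 0.1539] [0.019 0.082] lane (0.0268, 0.01)
top 0.51 [ 0.5825 -0.3983] [0.039 0.04 ] lane (0.0196, -0.5433)
top flap 0.69 [0.559 0.156 0.017] (0.0371, 0.0115)
```

View pics/side_5.png

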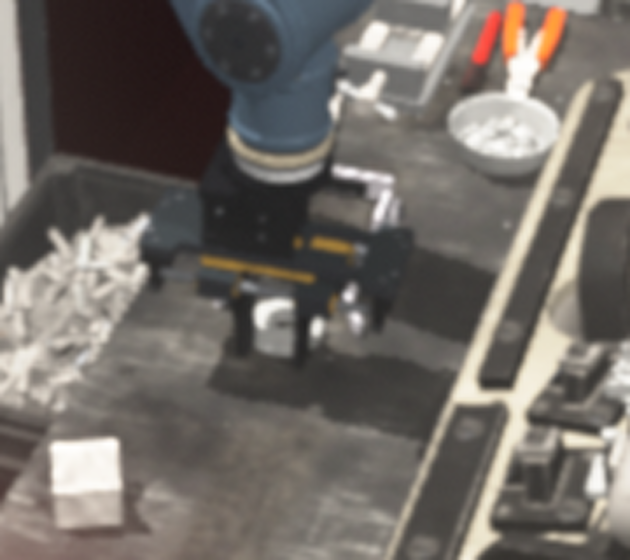

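View pics/top_5.png

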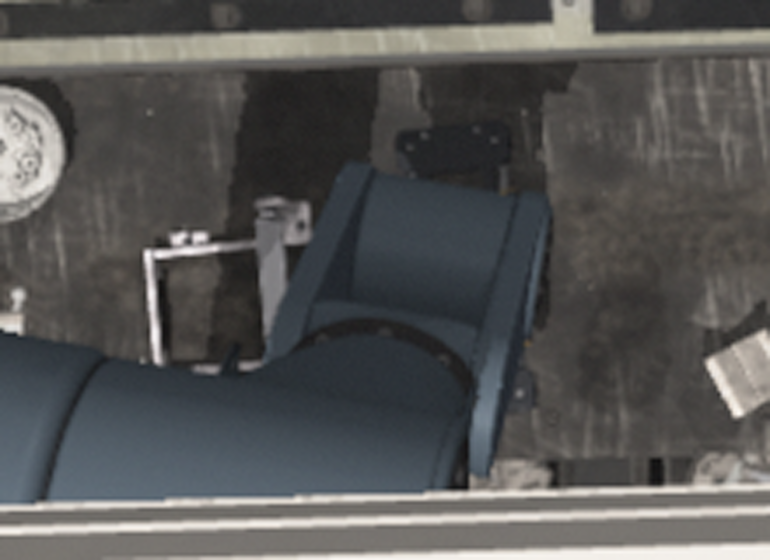

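```bash
python3 -m crank '[{"offset":[-0.0005,0.004,0],"spin":0},{"offset":[-0.0005,0.006,0],"spin":0},{"offset":[0,0.007,0],"spin":0},{"offset":[0,0.007,0],"spin":0},{"offset":[0,0.007,0],"spin":0},{"offset":[0,0.007,0],"spin":0},{"offset":[0,0.006,0],"spin":0},{"offset":[0,0.005,0],"spin":0},{"offset":[0,0.002,0],"spin":0},{"offset":[0,0,0],"spin":0},{"offset":[0,0,0],"spin":0}]'; python3 look.py 6
```

```text
time_s: 10.55
position: [0.5303, 0.057, 0.1888]
tcp_rot: [[-0.0, -0.075, 0.997], [0.0, 0.997, 0.075], [-1.0, 0.0, -0.0]]
force: [-0.3, 0.2, -0.1]
opening: 0.394
tcp lane (0.0012, -0.0853) force [-0.3  0.2 -0.1]
side 0.7 [ 0.5825 -0.4072] [0.037 0.04 ] lane (0.019, -0.5521)
side 0.5 [0.5214 0.0841] [0.027 0.07 ] lane (-0.0057, -0.0577)
top 0.69 [ 0.5822 -0.3999] [0.036 0.039] lane (0.0192, -0.5448)
```

View pics/side_6.png

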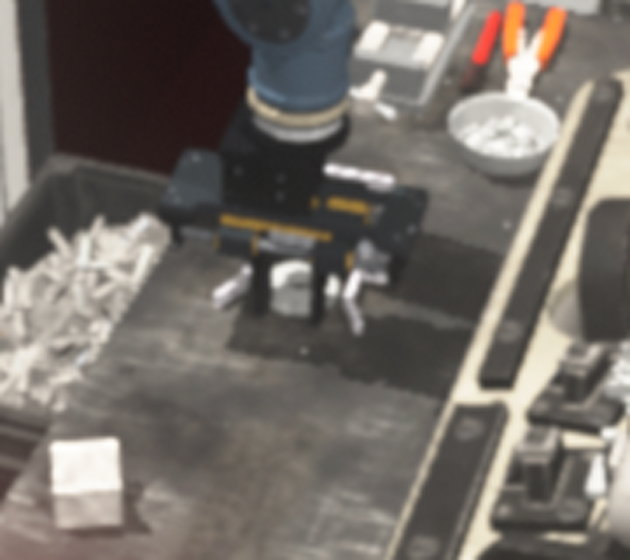

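View pics/top_6.png

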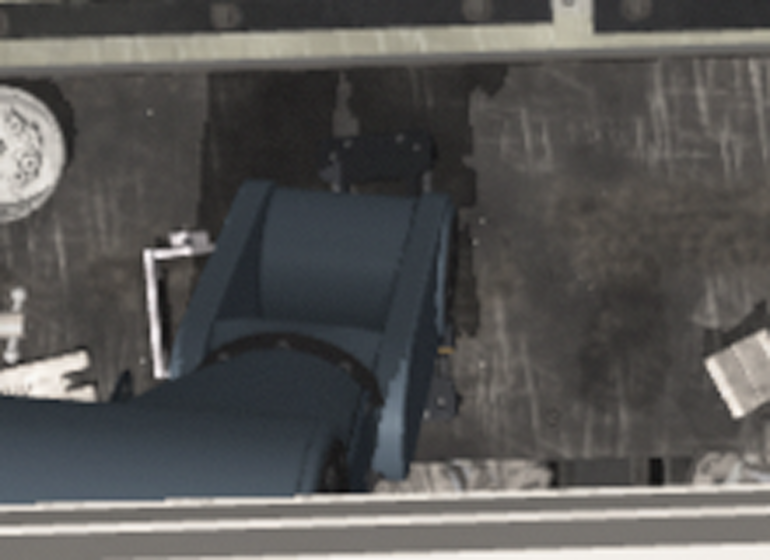

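```bash
python3 -m crank '[{"offset":[0,0.004,-0.0005],"spin":0},{"offset":[0,0.006,-0.0005],"spin":0},{"offset":[0,0.007,0],"spin":0},{"offset":[0,0.007,0],"spin":0},{"offset":[0,0.007,0],"spin":0},{"offset":[0,0.007,0],"spin":0},{"offset":[0,0.007,0],"spin":0},{"offset":[0,0.006,0],"spin":0},{"offset":[0,0.004,0],"spin":0},{"offset":[0,0.002,0],"spin":0},{"offset":[0,0,0],"spin":0}]'; python3 look.py 7
```

```text
time_s: 11.95
position: [0.525, 0.1141, 0.1887]
tcp_rot: [[-0.0, -0.075, 0.997], [0.0, 0.997, 0.075], [-1.0, 0.0, -0.0]]
force: [0.2, -0.8, 0.7]
opening: 0.387
tcp lane (0.0001, -0.028) force [ 0.2 -0.8  0.7]
side 0.61 [0.5178 0.1358] [0.035 0.067] lane (-0.0054, -0.0058)
top 0.58 [ 0.5827 -0.3997] [0.036 0.038] lane (0.0196, -0.5447)
```

View pics/side_7.png

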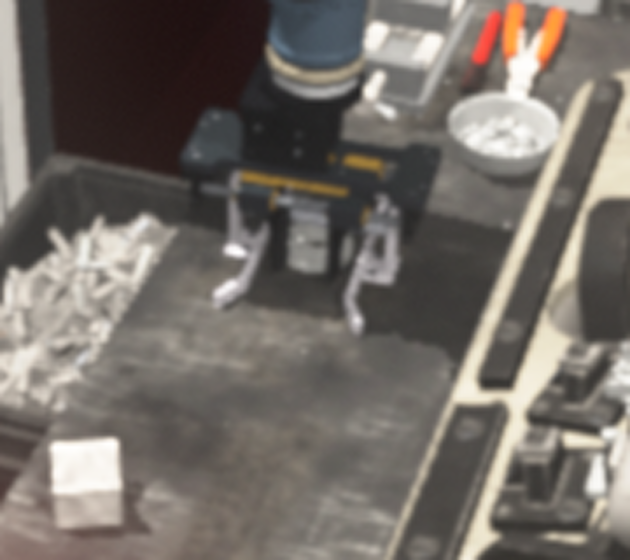

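View pics/top_7.png

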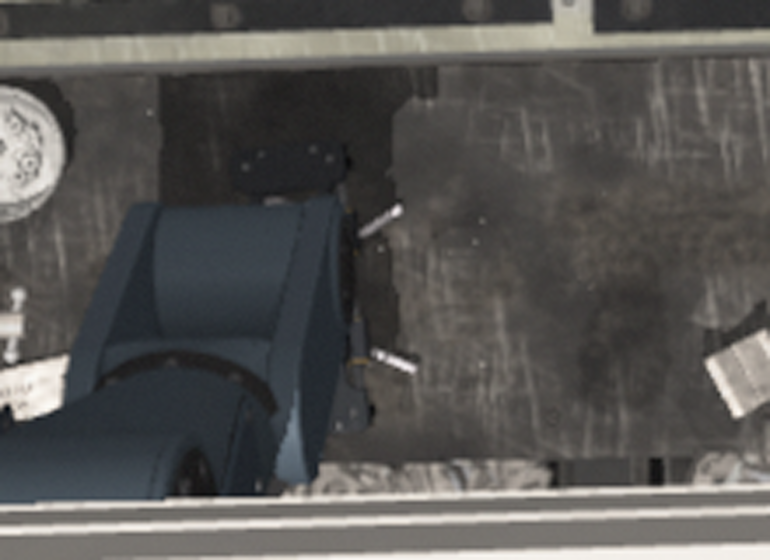

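```bash
python3 -m crank '[{"offset":[0,0.003,0],"spin":0},{"offset":[0,0.004,0],"spin":0},{"offset":[0,0.005,0],"spin":0},{"offset":[0,0.005,0],"spin":0},{"offset":[0,0.005,0],"spin":0},{"offset":[0,0.005,0],"spin":0},{"offset":[0,0.004,0],"spin":0},{"offset":[0,0.003,0],"spin":0},{"offset":[0,0.002,0],"spin":0},{"offset":[0,0.001,0],"spin":0},{"offset":[0,0,0],"spin":0}]'; python3 look.py 8
```

```text
time_s: 13.35
position: [0.5223, 0.1507, 0.1888]
tcp_rot: [[0.0, -0.075, 0.997], [0.0, 0.997, 0.075], [-1.0, 0.0, 0.0]]
force: [-0.5, -0.9, 0.7]
opening: 0.391
tcp lane (0.0001, 0.0088) force [-0.5 -0.9  0.7]
side 0.61 [ 0.5832 -0.4072] [0.041 0.042] lane (0.0196, -0.5521)
side 0.42 [0.5193 0.1614] [0.019 0.024] lane (-0.0021, 0.0196)
side flap 0.73 [0.515 0.166 0.03 ] (-0.0064, 0.0242)
top 0.62 [ 0.5823 -0.3994] [0.04  0.041] lane (0.0193, -0.5443)
```

View pics/side_8.png

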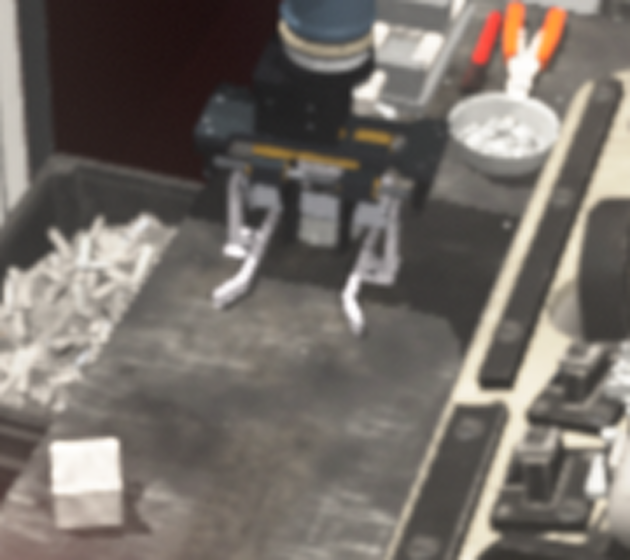

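```bash
python3 -m crank '[{"offset":[0,0.001,0],"spin":0},{"offset":[0,0.002,0],"spin":0},{"offset":[0,0.002,0],"spin":0},{"offset":[0,0.002,0],"spin":0},{"offset":[0,0.002,0],"spin":0},{"offset":[0,0.002,0],"spin":0},{"offset":[0,0.001,0],"spin":0},{"offset":[0,0,0],"spin":0}]'
```

```text
time_s: 14.45
position: [0.5217, 0.1608, 0.1901]
tcp_rot: [[0.001, -0.077, 0.997], [-0.004, 0.997, 0.077], [-1.0, -0.004, 0.0]]
force: [-0.8, -15.3, 12.0]
opening: 0.392
```

```bash
python3 -m crank '[{"offset":[0,-0.003,0],"spin":0},{"offset":[0,0,0],"spin":0}]';python3 look.py 9; python3 - <<'E'
from h import *
c=bot.capture("side");cv2.imwrite("pics/s9.png",cv2.resize(c["pixels"][130:210,250:350],(800,640)[0:2],interpolation=2)[:600])
E
```

```text
time_s: 14.65
position: [0.5217, 0.159, 0.1892]
tcp_rot: [[0.001, -0.075, 0.997], [-0.001, 0.997, 0.075], [-1.0, -0.001, 0.001]]
force: [0.3, -6.4, 5.8]
opening: 0.392
tcp lane (0.0002, 0.017) force [ 0.3 -6.4  5.8]
side 0.74 [ 0.5825 -0.4071] [0.036 0.039] lane (0.0189, -0.552)
side 0.67 [0.461  0.1466] [0.04 0.17] lane (-0.0613, 0.0092)
side 0.59 [0.5157 0.1744] [0.024 0.041] lane (-0.0047, 0.0329)
side flap 0.67 [0.515 0.172 0.038] (-0.0059, 0.0309)
top 0.5 [ 0.5824 -0.3969] [0.034 0.038] lane (0.0196, -0.5418)
```

View pics/s9.png

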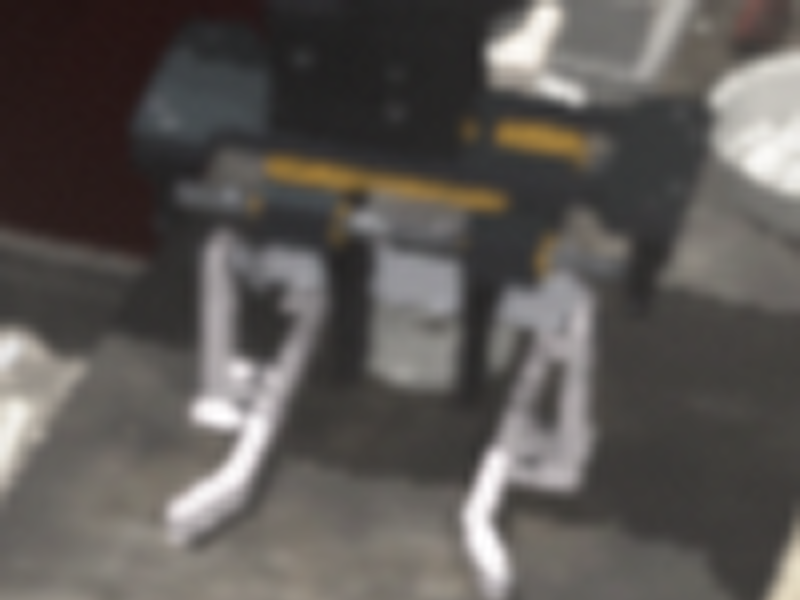

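View pics/top_9.png

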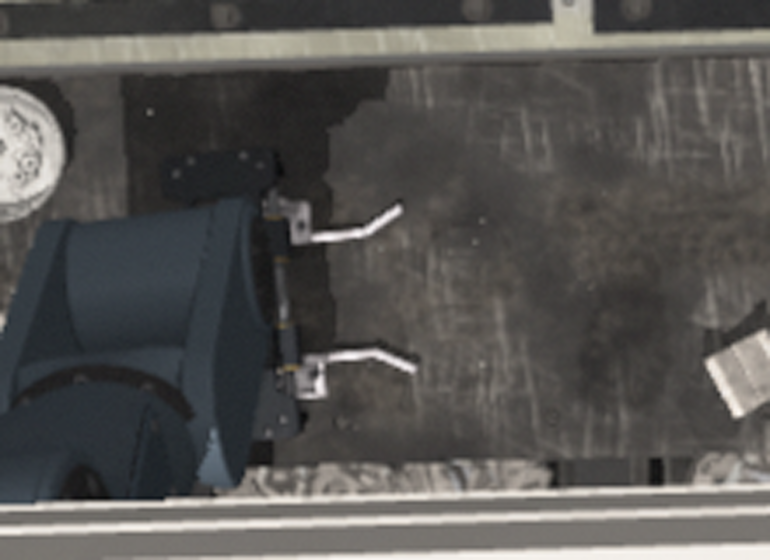

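```bash
python3 - <<'E'
from h import *
O=np.array([.5228,.142]);a=.074;n=np.array([np.cos(a),np.sin(a)]);u=np.array([-n[1],n[0]])
c=bot.capture("side");P=pts(c)
X=(P[...,:2]-O)@n;Y=(P[...,:2]-O)@u
for col in (299,302,305):
    print(col,[(r,round(X[r,col]*1e3),round(Y[r,col]*1e3),round(P[r,col,2]*1e3),int(c["pixels"][r,col].mean())) for r in range(150,190,1)])
print(bot.read_state()["force"])
E
```

```text
299 [(150, -3, -13, 119, 49), (151, 252, -1186, 941, 62), (152, -4, -7, 108, 88), (153, -3, -9, 106, 112), (154, -34, 135, 1, 114), (155, -34, 135, -3, 110), (156, -31, 121, 4, 106), (157, -24, 88, 24, 106), (158, 0, -20, 98, 100), (159, -1, -15, 91, 88), (160, -1, -13, 87, 86), (161, -22, 84, 12, 114), (162, -12, 35, 45, 143), (163, -11, 35, 41, 151), (164, -11, 33, 39, 150), (165, -10, 30, 38, 152), (166, -9, 26, 38, 149), (167, -11, 35, 27, 139), (168, -14, 51, 12, 123), (169, -13, 47, 11, 120), (170, -12, 41, 12, 125), (171, -11, 36, 12, 130), (172, -11, 38, 8, 136), (173, -9, 32, 8, 139), (174, -8, 28, 8, 140), (175, -7, 24, 7, 147), (176, -5, 16, 10, 149), (177, -6, 21, 2, 127), (178, -7, 26, -5, 87), (179, -6, 20, -4, 67), (180, -3, 6, 4, 63), (181, -2, 6, 0, 60), (182, 0, -4, 4, 59), (183, 0, -6, 2, 61), (184, 2, -11, 3, 63), (185, 2, -14, 2, 64), (186, 3, -17, 0, 63), (187, 4, -21, 0, 64), (188, 6, -28, 2, 65), (189, 5, -26, -3, 75)]
302 [(150, 5, -9, 118, 47), (151, 4, -7, 113, 54), (152, 4, -7, 110, 74), (153, 5, -11, 110, 101), (154, 5, -9, 105, 110), (155, -25, 133, 0, 1
[... 1063 characters left out ...]
, (161, 16, -18, 90, 75), (162, -5, 88, 10, 107), (163, 5, 38, 42, 142), (164, 5, 39, 38, 150), (165, 7, 32, 40, 151), (166, 8, 30, 38, 153), (167, 8, 27, 37, 158), (168, 8, 28, 32, 151), (169, 1, 63, 3, 122), (170, 1, 64, -2, 104), (171, 7, 37, 15, 115), (172, 8, 34, 14, 134), (173, 6, 41, 5, 141), (174, 8, 35, 6, 138), (175, 9, 30, 6, 137), (176, 11, 22, 9, 134), (177, 11, 24, 4, 122), (178, 12, 19, 4, 97), (179, 11, 23, -3, 69), (180, 13, 14, 1, 59), (181, 13, 15, -3, 61), (182, 15, 7, -1, 61), (183, 16, 0, 1, 61), (184, 18, -6, 2, 60), (185, 19, -11, 3, 59), (186, 18, -7, -4, 59), (187, 21, -21, 4, 59), (188, 21, -19, -1, 59), (189, 22, -23, -1, 63)]
[ 0.15256739 -7.74147427  5.91638452]
```

```bash
python3 -m crank '[{"offset":[0,-0.002,0],"spin":0},{"offset":[0,-0.002,0],"spin":0},{"offset":[0,0,0],"spin":0}]'; python3 look.py 10
```

```text
time_s: 15.35
position: [0.5217, 0.1559, 0.1884]
tcp_rot: [[-0.0, -0.075, 0.997], [0.0, 0.997, 0.075], [-1.0, 0.0, -0.0]]
force: [0.4, -1.1, 0.1]
opening: 0.391
tcp lane (-0.0, 0.014) force [ 0.4 -1.1  0.1]
side 0.73 [ 0.5835 -0.4079] [0.037 0.039] lane (0.0199, -0.5529)
side 0.59 [0.5156 0.173 ] [0.031 0.044] lane (-0.0049, 0.0315)
side 0.22 [0.4615 0.1457] [0.038 0.165] lane (-0.0609, 0.0082)
side flap 0.67 [0.515 0.168 0.035] (-0.0054, 0.0268)
top 0.77 [ 0.5819 -0.3987] [0.038 0.04 ] lane (0.019, -0.5436)
```

```bash
python3 -m crank '[{"offset":[0,-0.004,0],"spin":0},{"offset":[0,-0.006,0],"spin":0},{"offset":[0,-0.01,0],"spin":0},{"offset":[0,-0.014,0],"spin":0},{"offset":[0,-0.018,0],"spin":0},{"offset":[0,-0.02,0],"spin":0},{"offset":[0,-0.02,0],"spin":0},{"offset":[0,-0.02,0],"spin":0},{"offset":[0,-0.02,0],"spin":0},{"offset":[0,-0.02,0],"spin":0},{"offset":[0,-0.02,0],"spin":0},{"offset":[0,-0.01,0],"spin":0}]'; python3 look.py 11
```

```text
time_s: 16.85
position: [0.5357, -0.0284, 0.1888]
tcp_rot: [[0.001, -0.072, 0.997], [-0.0, 0.997, 0.072], [-1.0, -0.0, 0.001]]
force: [-0.7, 0.2, 0.1]
opening: 0.39
tcp lane (0.0002, -0.1709) force [-0.7  0.2  0.1]
side 0.63 [ 0.5832 -0.4069] [0.041 0.041] lane (0.0197, -0.5518)
side 0.53 [ 0.5461 -0.2952] [0.014 0.045] lane (-0.0091, -0.4377)
side 0.41 [0.5261 0.192 ] [0.043 0.053] lane (0.007, 0.0496)
side flap 0.67 [0.543 0.144 0.017] (0.0204, 0.0002)
top 0.6 [0.5199 0.1944] [0.057 0.06 ] lane (0.001, 0.0525)
top 0.45 [ 0.5822 -0.3993] [0.039 0.041] lane (0.0192, -0.5442)
top flap 0.88 [0.537 0.15  0.018] (0.0143, 0.007)
```

View pics/top_11.png

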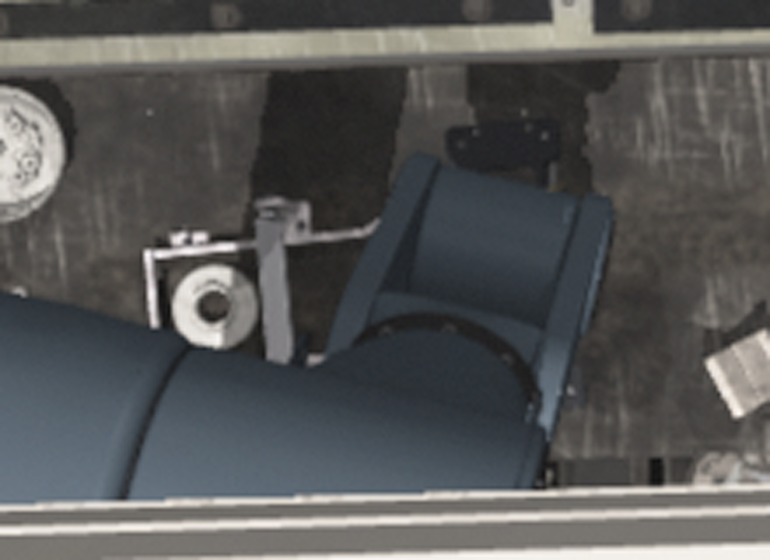

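View pics/side_11.png

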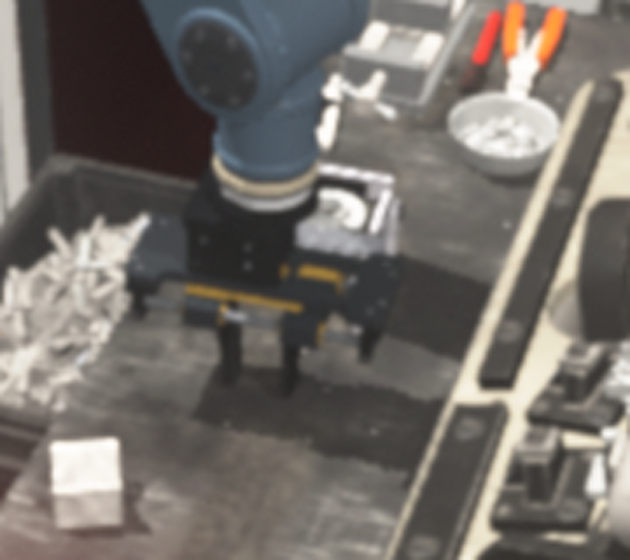

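```bash
python3 -m crank '[{"offset":[-0.03,-0.02,0],"spin":0},{"offset":[-0.04,-0.03,0],"spin":0},{"offset":[-0.04,-0.03,0],"spin":0},{"offset":[-0.03,-0.04,0],"spin":0},{"offset":[0,-0.04,0],"spin":0},{"offset":[0,-0.04,0],"spin":0},{"offset":[0,-0.04,0],"spin":0},{"offset":[0,0,0],"spin":0},{"offset":[0,0,0],"spin":0},{"offset":[0,0,0],"spin":0}]'; python3 look.py 12; python3 - <<'E'
from h import *
for n in("top","side"):
    c=bot.capture(n);b=cv2.imread(f"pics/{n}0.png")
    r=(slice(160,270),slice(130,250)) if n=="top" else (slice(140,240),slice(250,350))
    cv2.imwrite(f"pics/cmp_{n}.png",cv2.resize(np.hstack([b[r],c["pixels"][r]]),None,fx=3.3,fy=3.3,interpolation=2))
    for l in("v_block","locating_pin","bracket","flap_plate"):
        print(n,l,[np.round(q["extent"]).tolist() for q in bot.regions_of(l,c)[:1]])
E
```

```text
time_s: 18.15
position: [0.5532, -0.2634, 0.3283]
tcp_rot: [[-0.002, -0.076, 0.997], [0.002, 0.997, 0.076], [-1.0, 0.002, -0.002]]
force: [-0.4, -0.6, -0.5]
opening: 0.393
tcp lane (0.0004, -0.4065) force [-0.4 -0.6 -0.5]
side 0.72 [0.5199 0.1933] [0.049 0.058] lane (0.0009, 0.0514)
side 0.56 [ 0.5842 -0.4073] [0.043 0.044] lane (0.0207, -0.5524)
side flap 0.84 [0.525 0.143 0.016] (0.0026, 0.0011)
top 0.96 [0.5195 0.194 ] [0.058 0.059] lane (0.0006, 0.0521)
top flap 0.64 [0.522 0.15  0.019] (-0.0004, 0.0076)
top v_block [[316.0, 237.0, 9.0, 9.0]]
top locating_pin [[190.0, 218.0, 74.0, 61.0]]
top bracket []
top flap_plate [[190.0, 218.0, 12.0, 51.0]]
side v_block [[234.0, 249.0, 19.0, 25.0]]
side locating_pin [[251.0, 291.0, 10.0, 20.0]]
side bracket [[286.0, 317.0, 14.0, 22.0]]
side flap_plate [[300.0, 172.0, 42.0, 20.0]]
```

View pics/cmp_top.png

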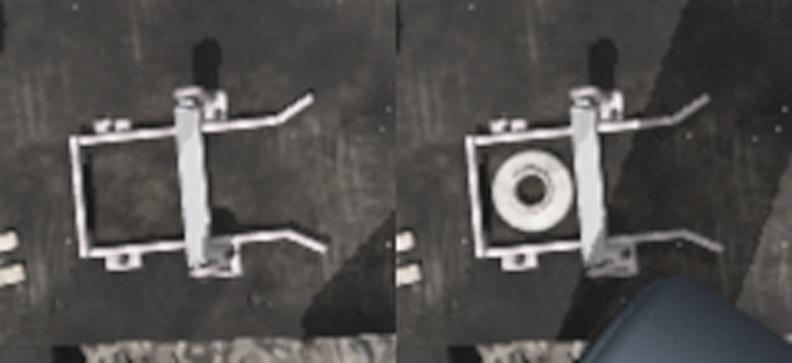

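View pics/cmp_side.png

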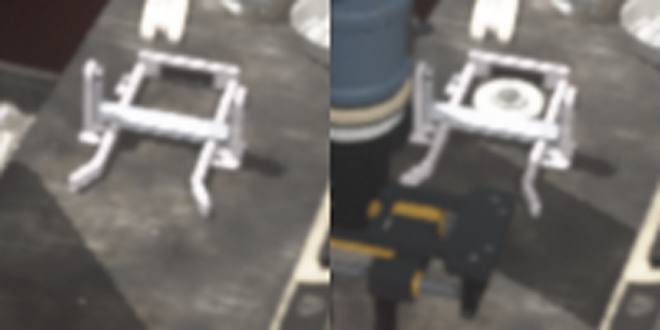

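```bash
python3 - <<'E'
from h import *
c=bot.capture("top");a=cv2.imread("pics/top0.png").mean(-1);b=c["pixels"].mean(-1)
# right (outer) edge & left edge of plate per row, half-level 
for r in range(196,238,4):
    out=[]
    for g in(a,b):
        p=g[r,178:200]; out.append(np.round(p).astype(int).tolist())
    print(r,*out,sep="\n ")
E
```

```text
196
 [60, 58, 57, 56, 67, 168, 199, 198, 195, 196, 198, 201, 146, 117, 138, 144, 132, 112, 116, 133, 120, 92]
 [59, 58, 55, 56, 67, 169, 200, 200, 195, 197, 198, 202, 145, 118, 137, 143, 133, 110, 116, 133, 120, 91]
200
 [217, 199, 190, 187, 188, 196, 199, 200, 197, 195, 216, 222, 163, 75, 67, 68, 62, 63, 63, 65, 69, 70]
 [217, 198, 189, 186, 188, 195, 199, 200, 196, 196, 217, 221, 162, 74, 67, 69, 63, 62, 63, 64, 67, 71]
204
 [69, 68, 71, 66, 64, 107, 177, 216, 221, 219, 221, 222, 221, 144, 47, 55, 60, 64, 65, 68, 66, 70]
 [68, 68, 71, 68, 63, 108, 177, 217, 221, 218, 221, 222, 220, 145, 48, 56, 61, 63, 66, 66, 67, 70]
208
 [63, 60, 61, 61, 64, 68, 194, 223, 222, 219, 220, 221, 226, 153, 48, 59, 68, 67, 67, 67, 67, 65]
 [153, 96, 54, 58, 64, 66, 193, 224, 222, 220, 220, 221, 226, 151, 48, 59, 67, 67, 67, 67, 69, 52]
212
 [75, 74, 71, 76, 81, 84, 165, 212, 221, 220, 219, 220, 221, 178, 96, 47, 66, 74, 71, 70, 69, 69]
 [214, 223, 229, 203, 123, 55, 161, 213, 221, 220, 219, 220, 221, 177, 95, 46, 67, 71, 71, 69, 53, 39]
216
 [92, 83, 73, 66, 62, 63, 103, 196, 221, 220, 220, 220, 221, 2
[... 469 characters left out ...]
45, 73, 63, 65, 160, 211, 219, 220, 220, 220, 220, 198, 119, 42, 38, 35, 36, 38, 40]
228
 [65, 67, 68, 69, 66, 63, 62, 83, 190, 220, 219, 221, 221, 220, 175, 97, 44, 34, 33, 34, 36, 37]
 [77, 64, 67, 69, 69, 63, 63, 82, 188, 219, 219, 221, 220, 220, 175, 97, 43, 35, 34, 33, 35, 36]
232
 [48, 45, 42, 40, 45, 45, 52, 60, 196, 222, 218, 220, 221, 170, 129, 100, 99, 110, 121, 128, 144, 146]
 [47, 46, 41, 37, 45, 46, 51, 61, 196, 223, 218, 220, 170, 129, 129, 100, 99, 109, 121, 128, 146, 148]
236
 [57, 61, 59, 58, 59, 57, 56, 58, 145, 204, 218, 219, 221, 171, 128, 125, 128, 128, 127, 119, 85, 58]
 [56, 61, 59, 59, 61, 56, 58, 58, 146, 205, 217, 167, 130, 130, 127, 125, 127, 128, 128, 120, 85, 59]
```

The flap's edges are in the same place as at the start to well under a tenth of a pixel, so it is fully shut. The flange lies clear of it, so I'm handing in.

```bash
python3 -c "
from rig import bot
print(bot.hand_in())"
```

```text
the job is handed in; nothing more can be done
None
```

I pushed the large flange into the lane mouth, under the flap and on to near the end stop. Then I drew the fingers out, and the flap fell shut behind it. I handed in just after 18 s; the limit is 72 s.

- **Flange:** my last measurement puts its centre at about y = +52 mm and x = +1 mm in the lane, where 42 to 66 mm and ±22 mm are allowed. That is about 8 mm short of touching the stop. The top and side cameras agree on this to within about 1 mm.
- **Flap:** its edges in the top picture match the picture from before the move to well under a pixel, so it hangs shut.
- **V-block, pin and bracket:** in the side picture they are within about 3 pixels of where they started. The top camera did not check them: the arm half hid the V-block, and the detector missed the bracket and mistook the lane for the pin.
- **Unexplained push force:** at the end of the push the wrist force rose to about 15 N against the feed and 12 N upward. I backed off when I saw it. It may have been the flange meeting the stop, but the measured position is short of that, so I do not know the cause. I saw no other sign of contact with the arm or gripper body.

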